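Open a hub tester and zero its flange

ROBOT

A 7-joint arm with a two-finger parallel gripper is mounted at the origin on a cart in front of the work surface, level with it; the furniture and walls round the work are solid. World frame = base frame: x ahead of the robot, y to its left, z up, the work surface at z = 0. Lengths are in m, angles in rad, forces in N, time in s.
With the tool pointing down it reaches from about 0.425 to 1.025 m from the base axis. Payload 9.4 kg.
Tool frame: the origin (TCP) lies at the very end of the fingers, on their centre line; the grasp point (between the pads) lies 19 mm behind it; z points along the fingers, x is the direction in which the jaws open and shut, and the axes are right-handed (so a half turn about z gives the same grasp; the last joint's range is limited). The gripper opens to 93 mm and grips with 3 to 60 N. Pads are 15 mm wide; open, the fingers measure 128 mm over their backs; the gripper's body (75 mm by 188 mm) begins 65 mm behind the grasp point.
Start: joints at [1.179, 0.599, -0.003, 1.599, 0.002, 0.943, -0.08], TCP at [0.224, -0.689, 0.219] pointing down, gripper open.
Joint ranges: [-2.57, 2.57], [-0.35, 1.97], [-1.29, 1.29], [0.11, 2.56], [-1.05, 4.19], [0.11, 1.86], [-2.63, 2.63]. Speed limits (rad/s): [2.22, 2.22, 3.01, 3.01, 3.14, 3.14, 3.14].

INTERFACE

Orientations are given as a unit quaternion [w, x, y, z].
In Python, from workcell import manip, viewer gives the robot as it stands.
- The arm moves only by the tool servo_tool, never from a script. Its arguments are lists of equal length, an entry for each row: "turn": the turn, a rotation vector about the world's x, y, z in degrees, a list of three; "translation": the shift along the world's x, y, z in m, a list of three; "jaw": the finger opening in m, from 0 to 0.093. A call has exactly 10 rows; each row shifts and turns the pose as measured when the row begins; what a row does not reach is not made up. A row lasts 1/10 s, in which the tool goes at most 50 mm and 8.59 degrees, less where a joint would pass 70% of its speed; a pose out of reach is approached as far as the arm can. A call with a gripper value outside its range is refused whole. The fingers move at their own pace and stop on an object; "squeeze" is the grip in N (left out, the last holds). Time passes only in rows, so rows that do not move let the fingers close, or fill a call up. It gives the time, the measured TCP pose, the force and the opening at its end, in the units of the state.
- manip.read_state(): the state, without advancing time (a new reading comes with each control period).
- viewer.camera(name): name is "scene" or "top" or "wrist"; returns (picture, depth): 420x560x3 uint8, blue, green, red; 420x560 float32, m along the optical axis (not along the pixel's ray), 0 where there is no reading.
- viewer.camera_params(name): a dict with "fx", "fy", "cx", "cy" (pixels), "camera_from_world" (4x4, takes a point from world to camera coordinates). Camera axes: x right, y up, looking along -z (the intrinsics and any distortion apply to the point x, -y, -z); pixel columns grow to the right and rows downward; lengths in m; the calibration is good to about 2 mm. A picture is of the moment at which its call begins: read the wrist's pose just before it. camera_params takes no time and is no camera call; for the wrist camera it gives the pose at the moment of the call.
- manip.hand_in(): hands the job in, once; it reports no verdict.
The state is a dict: "t": time; "q": joint angles; "joint_vel": joint speeds; "joint_efforts": joint torques, N m; "position": TCP position; "eef_rot": TCP orientation; "contact_force": force on the tool from outside, world axes, zero at the start; "ft_torque": the same for the moment, N m; "grip_width": finger opening in m.
Only numpy, scipy, OpenCV 4.12 (cv2) and the standard library are available. Lean on these libraries where they do the work, as an engineer would, in place of code of your own. Each camera call takes 0.05 s, during which the arm holds its last target.

TASK

Open the grey hub-tester case: raise its lid by the front bar handle and lock the folding stay at its right side, pressing the stay's knee past straight as far as it goes, so that the lid stays up by itself. When the lid is locked, turn the four-stud flange inside until its rim notch stands squarely opposite the fixed pointer at the front of the panel, and leave the lid up and locked.

Things in the scene. Friction and masses are not known exactly. Their poses are not given: they have to be found in the camera images.
- case: Fixed grey metal case, 160 (x, front to back) x 220 (y) x 85 mm high to its rim, 107 shut. Origin: centre of its underside, on the bench. Its x axis points from the front wall to the hinged back wall, y to its left, z up. Walls 4 mm; black inner panel 50 mm above the bench. Two small loose parts lie on the panel at the left; they do not matter.
- lid_hinge (a point): Middle of the lid's hinge line, along the case's y, at (+80, 0, +85) mm in the case's frame.
- lid (a joint): Lid angle, rad: 0 shut, grows as the front edge rises; at 1.40 the stay is straight and the lid at its limit. Lid 0.35 kg, 160 mm deep, 22 mm thick. Its stiff hinge holds it, insecurely, above about 1.25; lower, it falls shut. Open, it stands close behind stay and flange: a gripper reaching down there best leans back to the case's front.
- lid_handle (a point): Middle of the lid's handle, a round steel bar of 12 mm diameter, 110 mm long along the case's y between two arms, 38 mm in front of the lid's front edge (32 mm clear gap). Shut, it is at (-118, 0, +96) mm in the case's frame; it goes round the hinge line (198 mm ahead of it, 11 mm above it when shut). It can turn between gripper pads.
- stay_knee (a joint): Bend of the stay's knee, rad: 0 folded (lid shut), 2.80 straight, 3.04 at its stop past straight (locked). Two flat links of 59.4 mm in the upright plane 90 mm right of the case's middle: the lower pivots on the case at (0, -90, +65) mm in its frame, the upper on the lid 80 mm from the hinge line, level with the rim when shut.
- stay_tab (a point): Middle of the thumb tab at the knee: plate 24 mm wide along y, 12 x 4 mm, on the lower link's upper end, 24 mm off the knee on its front side, square to the link. With the stay straight it is at about (+13, -88, +128) mm in the case's frame; locked, 8 mm further back. Pushing it towards the hinge with a few newtons locks the stay and lifts the lid the last degrees.
- flange (a joint): Turn of the flange, rad, anticlockwise seen from above; at 0 the notch faces the pointer. It turns freely either way with slight friction and stays where it is left.
- flange_axis (a point): Centre of the flange's top face, on its upright axis, at (-2, +15, +64) mm in the case's frame. Steel flange of 90 mm diameter, 10 mm thick, with four upright studs of 10 mm diameter, 26 mm tall above its top face, on a 33 mm radius, at 45, 135, 225 and 315 degrees from the notch; low nut at the centre.
- notch (a point): Middle of the flange's only rim notch (12 mm wide, 11 mm deep), at its top face, 40 mm from the axis; at joint flange = 0 it points to the case's -x.
- pointer (a point): Tip of the fixed bright metal pointer on the panel in front of the flange, at (-50.5, +15, +60) mm in the case's frame.

How it is judged:
On the way, in this order (a step that is already met when the one before it is completed fails the run):
1. the lid is up and its stay locked past straight, nothing touching them (value of joint lid above 1.3 rad and value of joint stay_knee above 2.96 rad and velocity of joint lid below 0.1 rad/s and contact force between each of the arm, the fingers and case below 0.05 N), for 0.2 s.
2. the notch faces the pointer (value of joint flange between -0.12 and 0.12 rad), for 0.2 s.
At the end, for the whole second after the job is handed in: The lid is up (above 1.3 rad) and at rest, its stay's knee is past straight (above 2.96 rad, straight being 2.80 and the stop 3.04), and the flange is at rest with its notch within 0.12 rad of the pointer (all of step 2 and value of joint lid above 1.3 rad and value of joint stay_knee above 2.96 rad and velocity of joint flange between -0.05 and 0.05 rad/s and velocity of joint lid between -0.05 and 0.05 rad/s); the robot touches nothing.
It also fails if it takes over 61 s, if anything falls off the work surface, if the arm or the gripper's body presses on something with over 40 N, if the wrist force passes 120 N, or if a joint passes its speed limit or range.

## Working session

There is one attempt and no reset: what is moved stays moved. The work goes in short steps, Python scripts to look and compute and a tool call to move; the robot and the scene stay as the last step left them, time stands still between calls to the robot, and variables do not carry over. Pictures are saved under pics/ and viewed, and the job is handed in when it is done.

Besides the shell and the picture viewer there is one more tool, called after "Call:" as name(argument=value, ...) on one line, values as JSON. servo_tool: Moves the arm, as the interface text tells. Its arguments: {"type":"object","properties":{"turn":{"type":"array"},"translation":{"type":"array"},"jaw":{"type":"array"},"squeeze":{"type":"number"}},"required":["turn","translation","jaw"]}

```bash
mkdir -p pics; ls
cat > h.py <<'E'
import numpy as np, cv2
from workcell import manip, viewer
def shot(n,f):
    P=viewer.camera_params(n); im,d=viewer.camera(n); cv2.imwrite('pics/'+f+'.png',im); np.savez('pics/'+f,im=im,d=d,T=P['camera_from_world'],k=[P['fx'],P['fy'],P['cx'],P['cy']]); return im,d,P
def load(f):
    z=np.load('pics/'+f+'.npz'); return z['im'],z['d'],z['T'],z['k']
def pt(f,u,v,z=None):
    im,d,T,k=load(f); Ti=np.linalg.inv(T)
    r=np.array([(u-k[2])/k[0],-(v-k[3])/k[1],-1.])
    if z is None: p=r*d[int(round(v)),int(round(u))]; return Ti[:3,:3]@p+Ti[:3,3]
    R=Ti[:3,:3]@r; o=Ti[:3,3]; return o+R*(z-o[2])/R[2]
def proj(f,p):
    im,d,T,k=load(f); c=T[:3,:3]@np.array(p)+T[:3,3]; return k[0]*c[0]/-c[2]+k[2], k[1]*-c[1]/-c[2]+k[3]
E
python3 - <<'E'
from h import *
for n in ['scene','top']:
    shot(n,n+'0'); print({k:v for k,v in viewer.camera_params(n).items()})
print(manip.read_state())
E
```

```text
pics
{'fx': 537.1961659244178, 'fy': 537.1961659244178, 'cx': 292.54480047933276, 'cy': 210.60000353355827, 'camera_from_world': array([[-0.87614256, -0.48189041, -0.0124835 ,  0.264502  ],
       [ 0.2255648 , -0.43271911,  0.87285434, -0.30970349],
       [-0.42602198,  0.761929  ,  0.48782115, -0.46479675],
       [ 0.        ,  0.        ,  0.        ,  1.        ]])}
{'fx': 405.92953270457565, 'fy': 405.92953270457565, 'cx': 278.6718171738203, 'cy': 208.37208477418324, 'camera_from_world': array([[-1.09888104e-01, -9.93943505e-01, -9.55775477e-04,
        -2.76826545e-01],
       [ 9.72915453e-01, -1.07759945e-01,  2.04507494e-01,
        -5.33296222e-01],
       [-2.03371890e-01,  2.15430520e-02,  9.78864532e-01,
        -8.26300884e-01],
       [ 0.00000000e+00,  0.00000000e+00,  0.00000000e+00,
         1.00000000e+00]])}
{'t': 0.1, 'q': array([ 1.17928348,  0.60006716, -0.00258952,  1.60004903,  0.00180006,
        0.94287753, -0.07977467]), 'joint_vel': array([ 1.08362115e-03, -9.07161554e-04,  1.43645623e-04, -1.91589900e-03,
        7.53051201e-05, -8.22683686e-04, -2.00398835e-03]), 'joint_efforts': array([ 4.21481993e-03, -7.66555738e+01,  1.50155738e+00, -2.52938157e+01,
       -5.23196964e-02,  1.35586879e-02,  7.49029732e-05]), 'position': array([ 0.22436843, -0.68895261,  0.21783003]), 'eef_rot': array([-3.67463764e-04,  8.09244660e-01, -5.87471354e-01, -5.95052176e-04]), 'contact_force': array([ 0.24516956,  0.2617185 , -0.58056799]), 'ft_torque': array([ 0.02834858, -0.01459931, -0.00557232]), 'grip_width': 0.09287419674951113}
```

View pics/scene0.png

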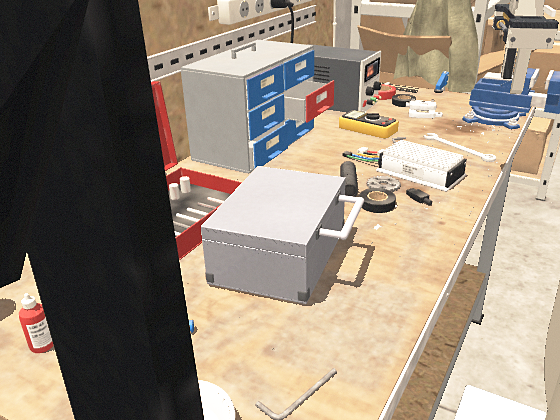

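View pics/top0.png

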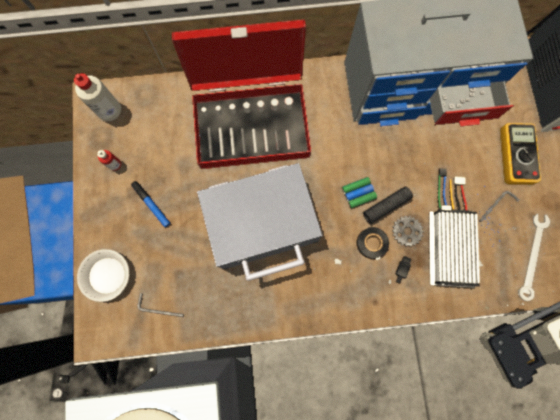

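The case sits in the top view with its lid at about (260,218) and the handle bar from about (245,272) to (302,263). Next I measure it.

Run:
```python
from h import *
im,d,T,k=load('top0'); Ti=np.linalg.inv(T)
v,u=np.mgrid[0:420,0:560]
p=np.stack([(u-k[2])/k[0]*d,-(v-k[3])/k[1]*d,-d],-1)@Ti[:3,:3].T+Ti[:3,3]
print(p[215,260],p[300,250])
def rect(m,name):
    n,l,s,c=cv2.connectedComponentsWithStats(m.astype(np.uint8))
    b=1+np.argmax(s[1:,4]); P=p[l==b]; 
    r=cv2.minAreaRect(P[:,:2].astype(np.float32)); print(name,s[b],np.median(P[:,2]),r); print(cv2.boxPoints(r))
roi=(u>190)&(u<330)&(v>160)&(v<285)
rect(roi&(abs(p[...,2]-.107)<.006)&(d>0)&(v<262),'lid')
hm=roi&(p[...,2]>.08)&(v>240)&(im.min(-1)>150)
rect(hm,'handle')
```

```text
[ 0.47951743 -0.29338164  0.10589797] [ 3.12795255e-01 -2.49459558e-01 -1.97348847e-04]
lid [ 197  163  125   99 8305] 0.10725744454356123 ((0.4816291630268097, -0.2908081114292145), (0.16536393761634827, 0.2202872782945633), 10.226069450378418)
[[ 0.38070652 -0.19709286]
 [ 0.4198147  -0.41388085]
 [ 0.58255184 -0.38452336]
 [ 0.5434436  -0.16773537]]
handle [ 210  241   90   25 1173] 0.10733275598577297 ((0.40438228845596313, -0.27457523345947266), (0.1787479966878891, 0.04802895709872246), 83.9940414428711)
[[ 0.37114826 -0.36094597]
 [ 0.41891357 -0.36597136]
 [ 0.43761632 -0.1882045 ]
 [ 0.389851   -0.18317911]]
```

Run:
```python
from h import *
im,d,T,k=load('top0'); Ti=np.linalg.inv(T)
v,u=np.mgrid[0:420,0:560]
p=np.stack([(u-k[2])/k[0]*d,-(v-k[3])/k[1]*d,-d],-1)@Ti[:3,:3].T+Ti[:3,3]
for th in [10.2]:
  a=np.radians(th); C=np.array([.480,-.291]); X=np.array([np.cos(a),np.sin(a)]);Y=np.array([-X[1],X[0]])
  q=p[...,:2]-C; cx=q@X; cy=q@Y
  m=(d>0)&(p[...,2]>.085)&(p[...,2]<.12)&(cx<-.105)&(cx>-.14)&(abs(cy)<.1)
  print('bar',m.sum(),cx[m].mean(),np.percentile(cx[m],[2,98]),np.percentile(cy[m],[0,1,50,99,100]),np.percentile(p[m][:,2],[5,50,95]), np.polyfit(cy[m],cx[m],1))
  m=(d>0)&(abs(p[...,2]-.107)<.004)&(abs(cx)<.1)&(abs(cy)<.12)&(im.min(-1)<200)
  for yy in (-.09,-.05,0,.05,.09):
    s=m&(abs(cy-yy)<.01); print(yy,np.percentile(cx[s],[0.5,99.5]))
  for xx in (-.06,0,.06):
    s=m&(abs(cx-xx)<.01); print(xx,np.percentile(cy[s],[0.5,99.5]))
```

```text
bar 377 -0.11397681068759194 [-0.11988063 -0.10661172] [-0.05962948 -0.0582943   0.00054545  0.05888419  0.06014361] [0.0979846  0.10107989 0.10390248] [ 0.00136674 -0.11397738]
-0.09 [-0.07593432  0.08233844]
-0.05 [-0.07767434  0.08243781]
0 [-0.07589431  0.08335764]
0.05 [-0.07807939  0.08269626]
0.09 [-0.07522002  0.0830825 ]
-0.06 [-0.10818558  0.10915805]
0 [-0.10855337  0.108695  ]
0.06 [-0.10875339  0.10829797]
```

The centre of the case comes out at about (0.483, -0.2905) with a yaw of 10.2°. Lid size, height and handle offset agree with the given sizes. I move above the handle with the jaws along the case's x.

Call:
servo_tool(turn=[[0,0,8.2],[0,0,8.2],[0,0,8.2],[0,0,8.2],[0,0,8.2],[0,0,8.2],[0,0,8.2],[0,0,8.2],[0,0,8.2],[0,0,8.2]], translation=[[0.014,0.038,-0.002],[0.014,0.038,-0.002],[0.014,0.038,-0.002],[0.014,0.038,-0.002],[0.014,0.038,-0.002],[0.014,0.038,-0.002],[0.014,0.038,-0.002],[0.014,0.038,-0.002],[0.014,0.038,-0.002],[0.014,0.038,-0.002]], jaw=[0.028,0.028,0.028,0.028,0.028,0.028,0.028,0.028,0.028,0.028], squeeze=20)

```text
t: 1.1
position: [0.3623, -0.2985, 0.1941]
eef_rot: [0.001, 0.994, 0.111, -0.001]
contact_force: [1.0, -0.1, -1.5]
grip_width: 0.0284
```

```bash
cat >> h.py <<'E'
from scipy.spatial.transform import Rotation as Ro
C=np.array([.483,-.2905,0]); YAW=np.radians(10.2)
RC=Ro.from_euler('z',YAW).as_matrix()
def w(p): return C+RC@np.array(p)/1000
def inc(p): return RC.T@(np.array(p)-C)*1000
def st():
    s=manip.read_state(); q=s['eef_rot']; R=Ro.from_quat([q[1],q[2],q[3],q[0]]).as_matrix()
    print('t',round(s['t'],2),'pos',s['position'].round(4),'case',inc(s['position']).round(1),'F',s['contact_force'].round(1),'g',round(s['grip_width'],4)); print('tool axes in case\n',(RC.T@R).round(3)); print('q',s['q'].round(2)); return s,R
E
python3 -c "
from h import *
st(); print(w([-118,0,96]))"
```

```text
t 1.1 pos [ 0.3623 -0.2985  0.1941] case [-120.2   13.5  194.1] F [ 1.  -0.1 -1.5] g 0.0284
tool axes in case
 [[ 0.999  0.044 -0.003]
 [ 0.044 -0.999 -0.003]
 [-0.003  0.003 -1.   ]]
q [ 0.91  0.36 -0.45  2.17  0.26  0.66  0.5 ]
[ 0.36686492 -0.311396    0.096     ]
```

```bash
python3 -c "
from h import *
shot('wrist','w1')
print(proj('w1',w([-118,0,96])),proj('w1',w([-118,55,96])),proj('w1',w([-118,-55,96])))"
```

```text
(np.float64(279.6127361047416), np.float64(220.9939879803834)) (np.float64(282.74681088680455), np.float64(158.84332958730627)) (np.float64(276.82815681548647), np.float64(276.213932687965))
```

View pics/w1.png

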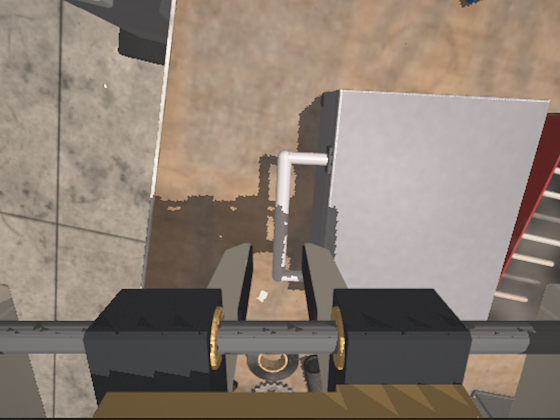

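The bar shows from (284,158) to (280,276), within 2 px of the projections, so the pose estimate is right. I go down over the bar and close.

Call:
servo_tool(turn=[[0,0,-1.3],[0,0,-1.2],[0,0,0],[0,0,0],[0,0,0],[0,0,0],[0,0,0],[0,0,0],[0,0,0],[0,0,0]], translation=[[0.003,-0.006,0],[0.003,-0.006,-0.01],[0,0,-0.018],[0,0,-0.018],[0,0,-0.018],[0,0,-0.018],[0,0,-0.018],[0,0,-0.016],[0,0,0],[0,0,0]], jaw=[0.028,0.028,0.028,0.028,0.028,0.028,0.028,0.028,0.028,0.0], squeeze=20)

```text
t: 2.15
position: [0.3683, -0.3169, 0.0677]
eef_rot: [0.002, 0.997, 0.08, -0.003]
contact_force: [-0.1, -0.7, 0.6]
grip_width: 0.0239
```

```bash
python3 -c "
from h import *
st()"
```

```text
t 2.15 pos [ 0.3683 -0.3169  0.0677] case [-117.6   -5.7   67.7] F [-0.1 -0.7  0.6] g 0.0239
tool axes in case
 [[ 1.    -0.018 -0.006]
 [-0.018 -1.    -0.003]
 [-0.006  0.003 -1.   ]]
q [ 0.78  0.58 -0.27  2.25  0.44  0.36  0.3 ]
```

Call:
servo_tool(turn=[[0,0,0],[0,0,0],[0,0,0],[0,0,0],[0,0,0],[0,0,0],[0,0,0],[0,0,0],[0,0,0],[0,0,0]], translation=[[0,0.002,0.009],[0,0,0],[0,0,0],[0,0,0],[0,0,0],[0,0,0],[0,0,0.006],[0,0,0.012],[0.001,0,0.014],[0.002,0,0.014]], jaw=[0.024,0.02,0.0,0.0,0.0,0.0,0.0,0.0,0.0,0.0], squeeze=20)

```text
t: 3.15
position: [0.3782, -0.3152, 0.1272]
eef_rot: [0.003, 0.997, 0.08, 0.003]
contact_force: [9.4, 3.3, -8.0]
grip_width: 0.0113
```

```bash
python3 -c "
from h import *
st(); shot('scene','s2')
for th in (0.1,.15,.2,.25,.3): print(th, 80-198.3*np.cos(th+.0555), 85+198.3*np.sin(th+.0555)-19)"
```

```text
t 3.15 pos [ 0.3782 -0.3152  0.1272] case [-107.5   -5.8  127.2] F [ 9.4  3.3 -8. ] g 0.0113
tool axes in case
 [[ 1.    -0.017  0.006]
 [-0.017 -1.    -0.007]
 [ 0.006  0.007 -1.   ]]
q [ 0.85  0.48 -0.37  2.2   0.36  0.5   0.37]
0.1 -115.90735527598954 96.71153120193165
0.15 -114.12758527868064 106.46443665576696
0.2 -111.86259741786708 116.1162020914341
0.25 -109.11805298361804 125.64270312188614
0.3 -105.90081190768797 135.0201284558528
```

View pics/s2.png

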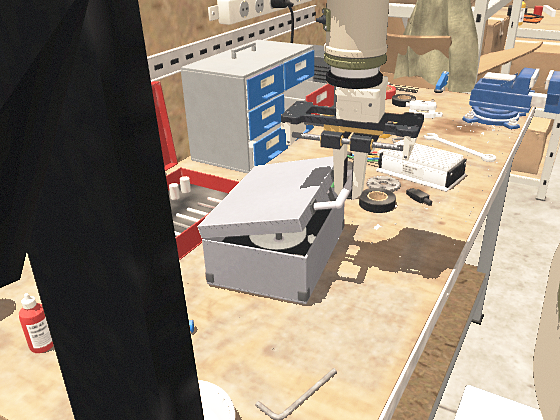

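The lid is lifting, with its front edge raised at (320,205) and the bar still gripped. Next I work out the arc increments.

```bash
python3 -c "
from h import *
f=lambda t: np.array([80-198.3*np.cos(t+.0555),0,85+198.3*np.sin(t+.0555)])
th=np.linspace(.26,1.36,21)
P=np.array([f(t) for t in th]); D=(np.diff(P,axis=0)@RC.T/1000).round(4); print(np.c_[th[1:],P[1:,[0,2]]-[0,19]].round(2)); print(D.tolist())"
```

```text
[[   0.32 -104.84  137.8 ]
 [   0.37 -100.62  147.85]
 [   0.43  -95.85  157.66]
 [   0.48  -90.54  167.19]
 [   0.54  -84.72  176.41]
 [   0.59  -78.4   185.3 ]
 [   0.64  -71.6   193.82]
 [   0.7   -64.35  201.96]
 [   0.76  -56.66  209.69]
 [   0.81  -48.55  216.99]
 [   0.87  -40.06  223.83]
 [   0.92  -31.2   230.19]
 [   0.98  -22.    236.05]
 [   1.03  -12.5   241.4 ]
 [   1.08   -2.72  246.22]
 [   1.14    7.31  250.5 ]
 [   1.2    17.57  254.21]
 [   1.25   28.01  257.36]
 [   1.31   38.6   259.93]
 [   1.36   49.33  261.91]]
[[0.0036, 0.0006, 0.0103], [0.0042, 0.0007, 0.0101], [0.0047, 0.0008, 0.0098], [0.0052, 0.0009, 0.0095], [0.0057, 0.001, 0.0092], [0.0062, 0.0011, 0.0089], [0.0067, 0.0012, 0.0085], [0.0071, 0.0013, 0.0081], [0.0076, 0.0014, 0.0077], [0.008, 0.0014, 0.0073], [0.0084, 0.0015, 0.0068], [0.0087, 0.0016, 0.0064], [0.009, 0.0016, 0.0059], [0.0094, 0.0017, 0.0054], [0.0096, 0.0017, 0.0048], [0.0099, 0.0018, 0.0043], [0.0101, 0.0018, 0.0037], [0.0103, 0.0018, 0.0031], [0.0104, 0.0019, 0.0026], [0.0106, 0.0019, 0.002]]
```

Call:
servo_tool(turn=[[0,0,0],[0,0,0],[0,0,0],[0,0,0],[0,0,0],[0,0,0],[0,0,0],[0,0,0],[0,0,0],[0,0,0]], translation=[[0.0036,0.0006,0.0103],[0.0042,0.0007,0.0101],[0.0047,0.0008,0.0098],[0.0052,0.0009,0.0095],[0.0057,0.001,0.0092],[0.0062,0.0011,0.0089],[0.0067,0.0012,0.0085],[0.0071,0.0013,0.0081],[0.0076,0.0014,0.0077],[0.008,0.0014,0.0073]], jaw=[0.0,0.0,0.0,0.0,0.0,0.0,0.0,0.0,0.0,0.0], squeeze=20)

```text
t: 4.2
position: [0.442, -0.3039, 0.2251]
eef_rot: [0.003, 0.997, 0.081, 0.004]
contact_force: [4.6, -0.8, -9.2]
grip_width: 0.0111
```

```bash
python3 -c "
from h import *
s,R=st(); c=inc(s['position']); 
print('theta', np.arctan2(c[2]+19-85,80-c[0])-.0555, np.hypot(c[2]+19-85,80-c[0]))"
```

```text
t 4.2 pos [ 0.442  -0.3039  0.2251] case [-42.7  -5.9 225.1] F [ 4.6 -0.8 -9.2] g 0.0111
tool axes in case
 [[ 1.    -0.017  0.007]
 [-0.017 -1.    -0.007]
 [ 0.007  0.007 -1.   ]]
q [ 0.83  0.39 -0.45  2.01  0.24  0.78  0.4 ]
theta 0.8581258381833872 200.91439630141
```

Call:
servo_tool(turn=[[0,0,0],[0,0,0],[0,0,0],[0,0,0],[0,0,0],[0,0,0],[0,0,0],[0,0,0],[0,0,0],[0,0,0]], translation=[[0.0087,0.0016,0.0064],[0.009,0.0016,0.0058],[0.0094,0.0017,0.0053],[0.0096,0.0017,0.0047],[0.0099,0.0018,0.0042],[0.0101,0.0018,0.0036],[0.0103,0.0018,0.003],[0.008,0.0014,0.002],[0,0,0],[0,0,0]], jaw=[0.0,0.0,0.0,0.0,0.0,0.0,0.0,0.0,0.0,0.0], squeeze=20)

```text
t: 5.2
position: [0.5225, -0.2901, 0.2654]
eef_rot: [0.004, 0.997, 0.08, 0.002]
contact_force: [-1.9, -2.5, 5.3]
grip_width: 0.0113
```

```bash
python3 -c "
from h import *
s,R=st(); c=inc(s['position']); 
print('theta', np.arctan2(c[2]+19-85,80-c[0])-.0555, np.hypot(c[2]+19-85,80-c[0]))
shot('scene','s3')"
```

```text
t 5.2 pos [ 0.5225 -0.2901  0.2654] case [ 39.   -6.6 265.4] F [-1.9 -2.5  5.3] g 0.0113
tool axes in case
 [[ 1.    -0.017  0.003]
 [-0.017 -1.    -0.009]
 [ 0.004  0.009 -1.   ]]
q [ 0.73  0.43 -0.45  1.83  0.24  0.93  0.33]
theta 1.312409534650674 203.57079841543117
```

View pics/s3.png

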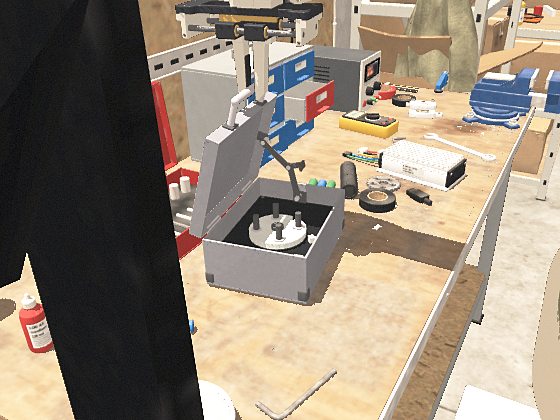

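The lid stands at about 1.3, with the knee at about (297,165). I push it a little further, then open.

Call:
servo_tool(turn=[[0,0,0],[0,0,0],[0,0,0],[0,0,0],[0,0,0],[0,0,0],[0,0,0],[0,0,0],[0,0,0],[0,0,0]], translation=[[0.004,0.0007,0.0005],[0.004,0.0007,0.0005],[0.003,0.0005,0.0003],[0,0,0],[0,0,0],[0,0,0],[0,0,0],[0,0,0],[0,0,0.01],[0,0,0.02]], jaw=[0.0,0.0,0.0,0.0,0.0,0.036,0.036,0.036,0.036,0.036], squeeze=20)

```text
t: 6.25
position: [0.5314, -0.2864, 0.2947]
eef_rot: [0.002, 0.997, 0.08, 0.0]
contact_force: [-0.6, 0.3, 1.0]
grip_width: 0.0357
```

```bash
python3 -c "
from h import *
s,R=st(); 
shot('scene','s4')"
```

```text
t 6.25 pos [ 0.5314 -0.2864  0.2947] case [ 48.4  -4.5 294.7] F [-0.6  0.3  1. ] g 0.0357
tool axes in case
 [[ 1.    -0.018  0.   ]
 [-0.018 -1.    -0.003]
 [ 0.     0.003 -1.   ]]
q [ 0.72  0.41 -0.46  1.78  0.21  1.    0.34]
```

View pics/s4.png

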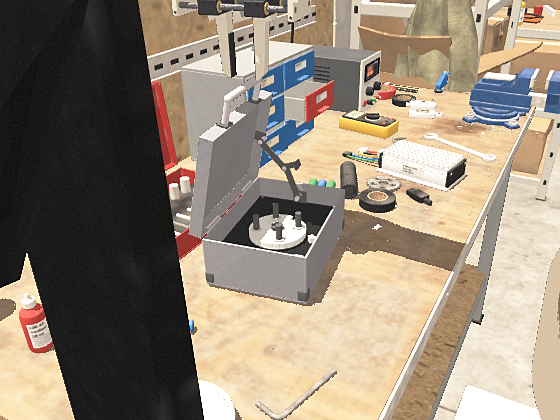

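```bash
python3 -c "
from h import *
im,d,T,k=load('s4')
cv2.imwrite('pics/s4z.png',cv2.resize(im[60:270,190:360],None,fx=3.5,fy=2.8,interpolation=2)[:600])
for u,v in [(233,92),(225,94),(265,100),(293,162),(295,160),(290,166),(296,170),(262,136)]:
  print(u,v,inc(pt('s4',u,v)).round(1))
for t in (1.25,1.3,1.35,1.38): print(t,[np.round(proj('s4',w(p)),1) for p in ([80-198.3*np.cos(t+.0555),55,85+198.3*np.sin(t+.0555)],[80-160*np.cos(t),-110,85+160*np.sin(t)])])
"
```

```text
233 92 [ 46.1  46.  286.8]
225 94 [ 222.  -287.6  171.3]
265 100 [  60.4 -104.8  228.5]
293 162 [  8.2 -90.4 130.2]
295 160 [ 102.2 -379.6   -0.4]
290 166 [ 14.2 -91.9 121.4]
296 170 [  83.5 -330.3   -1.3]
262 136 [  67.5 -102.5  165.6]
1.25 [array([243.1, 102.6]), array([283.6,  95.7])]
1.3 [array([236.4, 100.3]), array([279.2,  93.9])]
1.35 [array([229.7,  98.3]), array([274.7,  92.4])]
1.38 [array([225.6,  97.3]), array([272. ,  91.6])]
```

View pics/s4z.png

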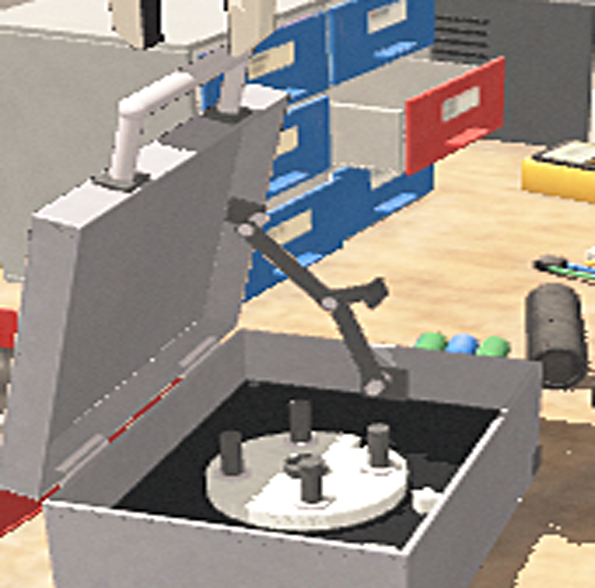

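```bash
cat >> h.py <<'E'
def pty(f,u,v,y):
    im,d,T,k=load(f); Ti=np.linalg.inv(T); r=Ti[:3,:3]@np.array([(u-k[2])/k[0],-(v-k[3])/k[1],-1.]); o=Ti[:3,3]
    a=inc(o); b=inc(o+r); return a+(b-a)*(y-a[1])/(b-a)[1]
E
python3 -c "
from h import *
z=lambda a,b:(190+a/3.5,60+b/2.8)
for a,b in [(330,303),(378,288),(375,385),(245,228),(385,280)]:
  print(z(a,b),pty('s4',*z(a,b),-90 if a!=378 else -88).round(1))
for t in (1.3,1.34,1.37,1.39):
  U=np.array([80-80*np.cos(t),85+80*np.sin(t)])-[0,65]; L=np.hypot(*U); h=np.arccos(min(1,L/118.8)); g=np.arctan2(U[1],U[0])+h
  K=np.array([0,65])+59.4*np.array([np.cos(g),np.sin(g)]); print(t,K,K+24*np.array([-np.sin(g),np.cos(g)]),h)
"
```

```text
(284.2857142857143, 168.21428571428572) [ 23.9 -90.  116.8]
(298.0, 162.85714285714286) [ -1.5 -88.  130.9]
(297.1428571428571, 197.5) [  1.3 -90.   63.9]
(260.0, 141.42857142857144) [ 66.4 -90.  160.6]
(300.0, 160.0) [ -4.4 -90.  135.7]
1.3 [ 14.14121584 122.69216597] [ -9.16875021 128.40578853] 0.30268504832939336
1.34 [ 19.45052411 121.12519142] [ -3.2263209  128.98398904] 0.22884771280320002
1.37 [ 24.40164822 119.15643604] [  2.52025992 129.01568784] 0.15367571866073168
1.39 [ 29.39409159 116.61731666] [  8.53861011 128.49371731] 0.06905971658197516
```

The grip is free and the lid stays up at about 1.36. The tab shows at (298,163), about (0,-88,130) in the case frame, which agrees with the linkage geometry. I retreat, close the jaws and turn them along the case's y.

Call:
servo_tool(turn=[[0,0,0],[0,0,-8.5],[0,0,-8.5],[0,0,-8.5],[0,0,-8.5],[0,0,-8.5],[0,0,-8.5],[0,0,-8.5],[0,0,-8.5],[0,0,-8.5]], translation=[[0,0,0.02],[-0.01,-0.007,0],[-0.01,-0.007,0],[-0.01,-0.007,0],[-0.01,-0.007,0],[-0.01,-0.007,0],[-0.01,-0.007,0],[-0.01,-0.007,0],[-0.01,-0.007,0],[-0.01,-0.007,0]], jaw=[0.036,0.02,0.0,0.0,0.0,0.0,0.0,0.0,0.0,0.0], squeeze=20)

```text
t: 7.3
position: [0.4436, -0.3498, 0.3265]
eef_rot: [0.005, 0.828, -0.561, 0.005]
contact_force: [-0.8, -0.8, 0.0]
grip_width: 0.0004
```

```bash
cat >> h.py <<'E'
def goal(pc,tilt,sgn=-1):
    a=np.radians(tilt); z=np.array([np.sin(a),0,-np.cos(a)]); x=np.array([0,sgn,0.]); y=np.cross(z,x)
    s,R=st(); G=RC@np.c_[x,y,z]; rv=Ro.from_matrix(G@R.T).as_rotvec(degrees=True)
    print('need turn',rv.round(1),np.linalg.norm(rv).round(1),'shift',(w(pc)-s['position']).round(4))
E
python3 -c "
from h import *
goal([-50,-88,125],20)
"
```

```text
t 7.3 pos [ 0.4436 -0.3498  0.3265] case [-49.3 -51.3 326.5] F [-0.8 -0.8  0. ] g 0.0004
tool axes in case
 [[ 0.2   -0.98   0.   ]
 [-0.98  -0.2   -0.015]
 [ 0.015  0.003 -1.   ]]
q [ 0.67  0.3  -0.14  1.84  0.06  1.   -0.69]
need turn [  6.4 -19.2 -11.3] 23.1 shift [ 0.0058 -0.0362 -0.2015]
```

Call:
servo_tool(turn=[[1.3,-3.8,-2.3],[1.3,-3.8,-2.3],[1.3,-3.8,-2.3],[1.3,-3.8,-2.3],[1.3,-3.8,-2.2],[0,0,0],[0,0,0],[0,0,0],[0,0,0],[0,0,0]], translation=[[0.001,-0.006,-0.02],[0.001,-0.006,-0.022],[0.001,-0.006,-0.022],[0.001,-0.006,-0.022],[0.001,-0.006,-0.022],[0.001,-0.006,-0.022],[0,0,-0.022],[0,0,-0.022],[0,0,-0.012],[0,0,0]], jaw=[0.0,0.0,0.0,0.0,0.0,0.0,0.0,0.0,0.0,0.0])

```text
t: 8.3
position: [0.4513, -0.3909, 0.141]
eef_rot: [-0.137, 0.747, -0.639, 0.121]
contact_force: [0.3, -0.1, -0.3]
grip_width: 0.0005
```

```bash
python3 -c "
from h import *
goal([-30,-88,112],20)
shot('scene','s5'); shot('wrist','w5')
im=load('s5')[0]; cv2.imwrite('pics/s5z.png',cv2.resize(im[60:270,190:360],None,fx=3.5,fy=2.8,interpolation=2))
"
```

```text
t 8.3 pos [ 0.4513 -0.3909  0.141 ] case [-49.  -93.2 141. ] F [ 0.3 -0.1 -0.3] g 0.0005
tool axes in case
 [[-0.023 -0.933  0.359]
 [-1.     0.02  -0.013]
 [ 0.005 -0.359 -0.933]]
q [ 1.03  0.53 -0.35  2.13 -0.38  0.3  -0.31]
need turn [0.1 1.1 1.3] 1.7 shift [ 0.0178  0.0085 -0.029 ]
```

View pics/s5z.png

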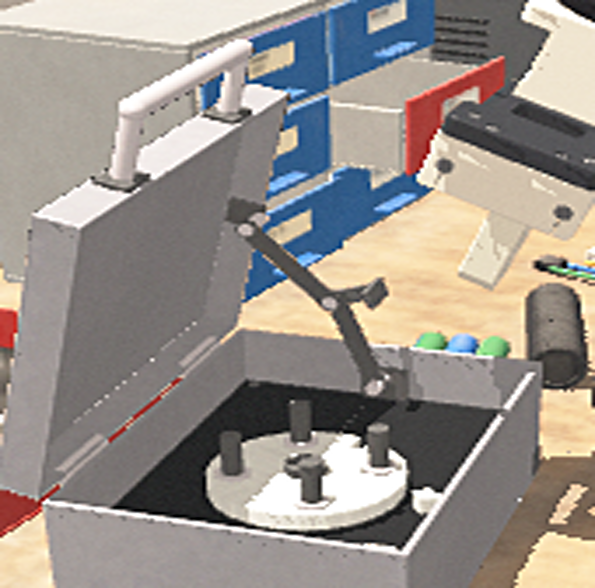

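View pics/w5.png

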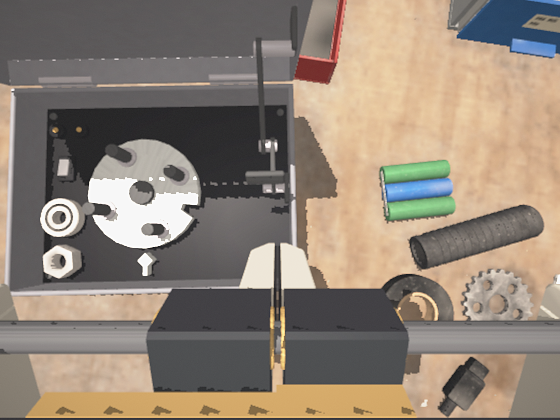

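The wrist view shows the finger beside the tab plate (265,177), and the notch at about (190,210), front right on the flange. I lower and begin to push towards the hinge.

Call:
servo_tool(turn=[[0,0.5,0.6],[0,0.5,0.6],[0,0,0],[0,0,0],[0,0,0],[0,0,0],[0,0,0],[0,0,0],[0,0,0],[0,0,0]], translation=[[0.004,0.002,-0.008],[0.004,0.002,-0.008],[0.004,0.002,-0.008],[0.004,0.002,-0.004],[0.004,0.001,0],[0.004,0.001,0],[0.004,0.001,0],[0.004,0.001,0],[0.004,0.001,0],[0.004,0.001,0]], jaw=[0.0,0.0,0.0,0.0,0.0,0.0,0.0,0.0,0.0,0.0])

```text
t: 9.4
position: [0.4971, -0.377, 0.1156]
eef_rot: [-0.132, 0.756, -0.631, 0.116]
contact_force: [-1.0, -0.0, -1.4]
grip_width: 0.0005
```

```bash
python3 -c "
from h import *
goal([12,-88,112],20)
shot('scene','s6')
im=load('s6')[0]; cv2.imwrite('pics/s6z.png',cv2.resize(im[60:270,190:360],None,fx=3.5,fy=2.8,interpolation=2))
"
```

```text
t 9.4 pos [ 0.4971 -0.377   0.1156] case [ -1.5 -87.7 115.6] F [-1.  -0.  -1.4] g 0.0005
tool axes in case
 [[ 0.001 -0.939  0.345]
 [-1.    -0.004 -0.008]
 [ 0.009 -0.345 -0.939]]
q [ 0.91  0.58 -0.3   2.09 -0.37  0.26 -0.36]
need turn [ 0.5  0.3 -0. ] 0.5 shift [ 0.0133  0.0021 -0.0036]
```

View pics/s6z.png

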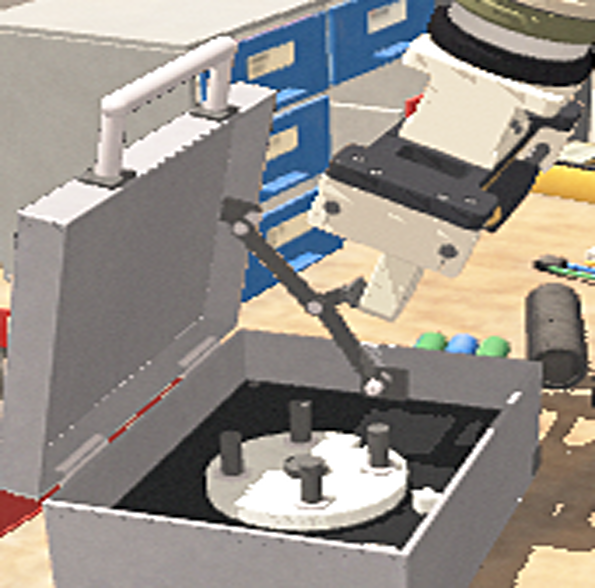

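Nearly straight. I keep pushing past straight to the stop.

Call:
servo_tool(turn=[[0,0,0],[0,0,0],[0,0,0],[0,0,0],[0,0,0],[0,0,0],[0,0,0],[0,0,0],[0,0,0],[0,0,0]], translation=[[0.003,0.0005,0],[0.003,0.0005,0],[0.002,0.0004,0],[0.002,0.0004,0],[0.002,0.0004,0],[0.002,0.0004,0],[0.002,0.0004,0],[0.002,0.0004,0],[0.002,0.0004,0],[0.002,0.0004,0]], jaw=[0.0,0.0,0.0,0.0,0.0,0.0,0.0,0.0,0.0,0.0])

```text
t: 10.45
position: [0.5087, -0.3744, 0.1125]
eef_rot: [-0.128, 0.754, -0.635, 0.109]
contact_force: [-8.3, -1.0, 3.1]
grip_width: 0.0004
```

```bash
python3 -c "
from h import *
goal([12,-88,112],20)
shot('scene','s7')
im=load('s7')[0]; cv2.imwrite('pics/s7z.png',cv2.resize(im[60:270,190:360],None,fx=3.5,fy=2.8,interpolation=2))
"
```

```text
t 10.45 pos [ 0.5087 -0.3744  0.1125] case [ 10.5 -87.1 112.5] F [-8.3 -1.   3.1] g 0.0004
tool axes in case
 [[-0.006 -0.943  0.331]
 [-1.     0.005 -0.004]
 [ 0.002 -0.332 -0.943]]
q [ 0.86  0.59 -0.26  2.07 -0.37  0.28 -0.4 ]
need turn [ 0.2 -0.6  0.4] 0.7 shift [ 0.0017 -0.0006 -0.0005]
```

View pics/s7z.png

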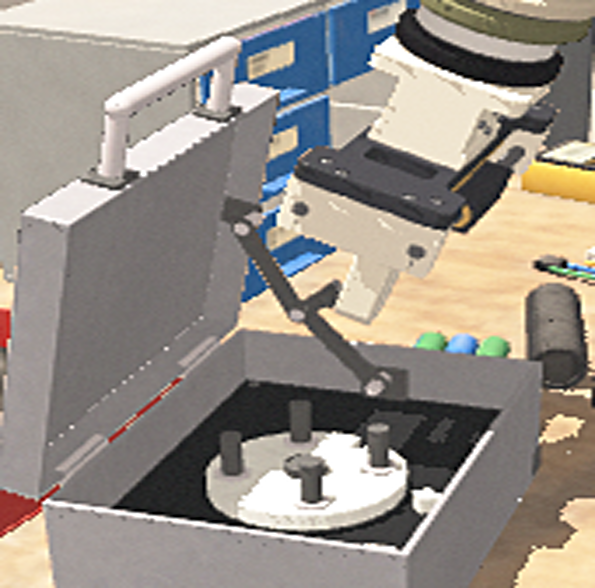

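Past straight and resisting with 8 N. A firmer push should confirm the stop.

Call:
servo_tool(turn=[[0,0,0],[0,0,0],[0,0,0],[0,0,0],[0,0,0],[0,0,0],[0,0,0],[0,0,0],[0,0,0],[0,0,0]], translation=[[0.003,0.0005,0],[0.004,0.0007,0],[0.005,0.0009,0],[0.005,0.0009,0],[0.005,0.0009,0],[0.005,0.0009,0],[0.005,0.0009,0],[0.005,0.0009,0],[0.005,0.0009,0],[0.005,0.0009,0]], jaw=[0.0,0.0,0.0,0.0,0.0,0.0,0.0,0.0,0.0,0.0])

```text
t: 11.5
position: [0.5114, -0.3724, 0.1024]
eef_rot: [-0.114, 0.748, -0.648, 0.084]
contact_force: [-17.1, -2.0, 6.2]
grip_width: 0.0
```

```bash
python3 -c "
from h import *
goal([12,-88,112],20)
shot('scene','s8')
im=load('s8')[0]; cv2.imwrite('pics/s8z.png',cv2.resize(im[60:270,190:360],None,fx=3.5,fy=2.8,interpolation=2))
"
```

```text
t 11.5 pos [ 0.5114 -0.3724  0.1024] case [ 13.4 -85.7 102.4] F [-17.1  -2.    6.2] g 0.0
tool axes in case
 [[-0.032 -0.959  0.28 ]
 [-0.999  0.037  0.012]
 [-0.022 -0.28  -0.96 ]]
q [ 0.78  0.6  -0.18  2.05 -0.36  0.33 -0.46]
need turn [-0.6 -3.9  1.8] 4.3 shift [-0.001  -0.0025  0.0096]
```

View pics/s8z.png

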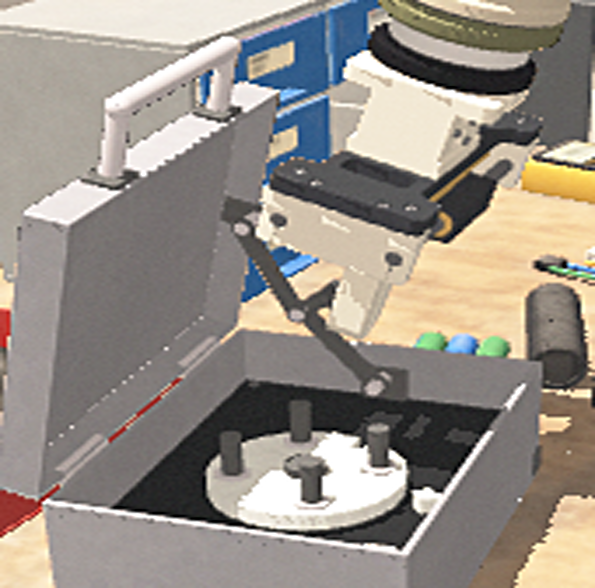

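The knee has not moved between the two pictures (297,315 zoomed) at twice the force, so it is on the stop. I back off forwards and up.

Call:
servo_tool(turn=[[0,0,0],[0,0,0],[0,-1,0.4],[0,-1,0.4],[0,-1,0.5],[0,-1,0.5],[0,0,0],[0,0,0],[0,0,0],[0,0,0]], translation=[[-0.005,-0.001,0],[-0.01,-0.002,0],[-0.01,-0.002,0.003],[-0.01,0,0.005],[-0.01,0.005,0.01],[-0.01,0.008,0.015],[-0.008,0.01,0.018],[0,0.01,0.015],[0,0.006,0.008],[0,0,0]], jaw=[0.0,0.0,0.0,0.0,0.0,0.0,0.0,0.0,0.0,0.0])

```text
t: 12.55
position: [0.4455, -0.3383, 0.1799]
eef_rot: [-0.139, 0.755, -0.631, 0.112]
contact_force: [0.6, -0.8, 0.6]
grip_width: 0.0003
```

```bash
python3 -c "
from h import *
st()
shot('scene','s9'); shot('wrist','w9')
im=load('s9')[0]; cv2.imwrite('pics/s9z.png',cv2.resize(im[60:270,190:360],None,fx=3.5,fy=2.8,interpolation=2))
z=lambda a,b:(190+a/3.5,60+b/2.8)
for a,b in [(297,315),(375,385),(242,228)]: print(pty('s9',*z(a,b),-90).round(1))
"
```

```text
t 12.55 pos [ 0.4455 -0.3383  0.1799] case [-45.3 -40.4 179.9] F [ 0.6 -0.8  0.6] g 0.0003
tool axes in case
 [[ 0.001 -0.936  0.351]
 [-1.     0.001  0.006]
 [-0.006 -0.351 -0.936]]
q [ 0.97  0.43 -0.34  2.18 -0.4   0.35 -0.36]
[ 41.4 -90.  106.3]
[  1.3 -90.   63.9]
[ 68.  -90.  160.5]
```

View pics/s9z.png

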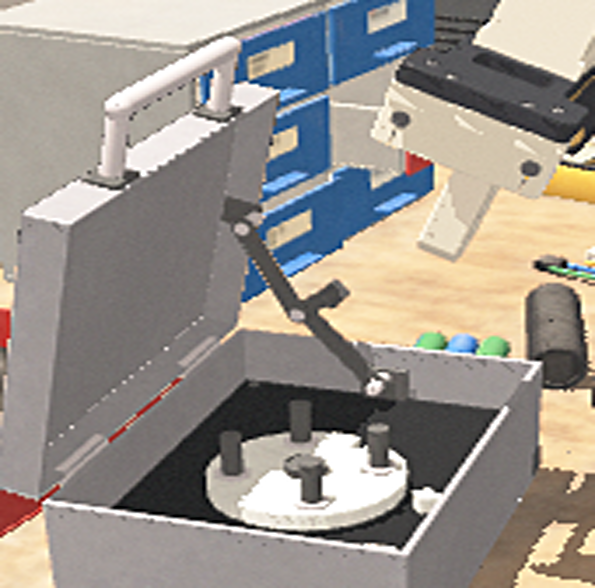

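View pics/w9.png

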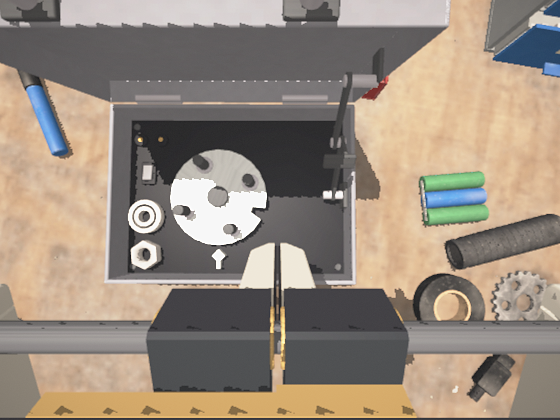

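The stay is bent past straight the other way: its two link directions differ by about 0.30 rad, with noise, against 0.24 at the stop. The lid stays up alone. The notch is at about (262,213) in the wrist view; next come its angle and the studs.

```bash
python3 -c "
from h import *
im,d,T,k=load('w9'); Ti=np.linalg.inv(T)
print('axis px',proj('w9',w([-2,15,64])))
n=inc(pt('w9',259,213,.064)); a=inc(pt('w9',218,197,.064)); print(n,a)
# mask flange disk: point cloud z in .060..068 within 46mm
v,u=np.mgrid[0:420,0:560]
p=np.stack([(u-k[2])/k[0]*d,-(v-k[3])/k[1]*d,-d],-1)@Ti[:3,:3].T+Ti[:3,3]
q=(p-C)@RC*1000
x=q[...,0]+2;y=q[...,1]-15;r=np.hypot(x,y)
m=(d>0)&(abs(q[...,2]-64)<4)&(r<50)
print('disk bbox',np.percentile(x[m],[.5,99.5]),np.percentile(y[m],[.5,99.5]))
ring=(r>36.5)&(r<43)&(d>0)
low=ring&(q[...,2]<59)
ang=np.arctan2(y[low],x[low]); h,b=np.histogram(np.degrees(ang),bins=72,range=(-180,180)); print([(b[i],h[i]) for i in np.argsort(-h)[:10]])
s=(q[...,2]>86)&(q[...,2]<94)&(r<45)&(d>0)
nl,l,stt,c=cv2.connectedComponentsWithStats(s.astype(np.uint8))
for i in range(1,nl):
  if stt[i,4]>8: 
    X=x[l==i].mean();Y=y[l==i].mean(); print(c[i],stt[i,4],X,Y,np.hypot(X,Y),np.degrees(np.arctan2(Y,X)))
cv2.imwrite('pics/w9z.png',cv2.resize(im[120:290,100:370],None,fx=2.9,fy=2.9,interpolation=2))
"
```

```text
axis px (np.float64(218.9810910787022), np.float64(197.4119143325188))
[-16.70064342 -22.90363504  64.        ] [-1.61008387 15.93291567 64.        ]
disk bbox [-42.88141317  44.24679723] [-42.56146884  43.96676461]
[(np.float64(-115.0), np.int64(23)), (np.float64(-110.0), np.int64(23)), (np.float64(-120.0), np.int64(11)), (np.float64(-105.0), np.int64(9)), (np.float64(-180.0), np.int64(0)), (np.float64(-175.0), np.int64(0)), (np.float64(-170.0), np.int64(0)), (np.float64(-165.0), np.int64(0)), (np.float64(-145.0), np.int64(0)), (np.float64(-150.0), np.int64(0))]
[198.30097087 160.23300971] 103 30.466253182180097 13.649486455036328 33.38414389267634 24.13332722916689
[247.81188119 179.05940594] 101 13.96334596048369 -29.643134921584874 32.76721651882321 -64.77730324071753
[178.4245283  209.93396226] 106 -12.90869198312099 30.196737346629522 32.840177756772604 113.14604491742158
[228.33018868 228.99056604] 106 -29.286205949358674 -13.123980382299765 32.09237791101246 -155.8614940228408
```

View pics/w9z.png

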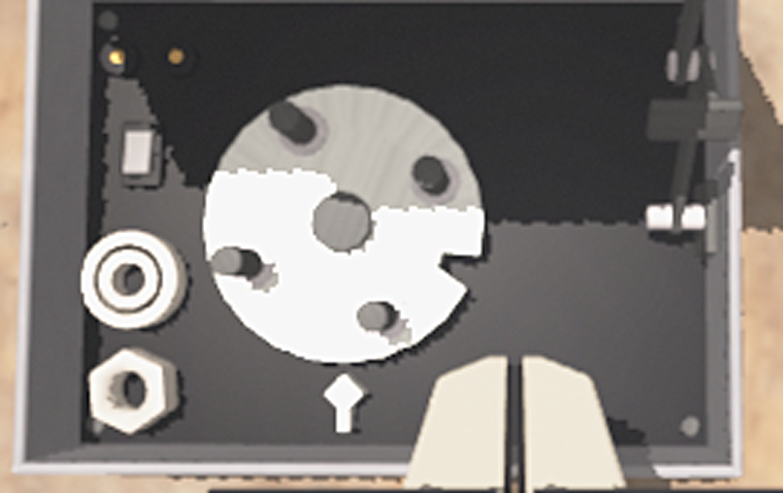

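The four studs agree on an angle of 24.1° (mod 90), which puts the notch at -110.9° in the case. The rim gap seen at about -113° agrees. The flange therefore has to turn 69° clockwise. I will take the front stud at case (-32, 1.5) and carry it across the front to (-25.3, 38.3).

```bash
python3 -c "
from h import *
goal([-31,1.5,115],10)
"
```

```text
t 12.65 pos [ 0.4454 -0.3388  0.1788] case [-45.6 -40.8 178.8] F [ 0.  -0.1  0.2] g 0.0004
tool axes in case
 [[ 0.    -0.937  0.35 ]
 [-1.     0.002  0.007]
 [-0.007 -0.35  -0.937]]
q [ 0.97  0.43 -0.34  2.18 -0.4   0.35 -0.36]
need turn [-2.3 10.3  0. ] 10.5 shift [ 0.0068  0.0443 -0.0638]
```

Call:
servo_tool(turn=[[-0.5,2,0],[-0.5,2,0],[-0.5,2,0],[-0.5,2,0],[-0.3,2,0],[0,0,0],[0,0,0],[0,0,0],[0,0,0],[0,0,0]], translation=[[0.001,0.008,-0.006],[0.001,0.008,-0.01],[0.001,0.008,-0.01],[0.001,0.008,-0.01],[0.001,0.008,-0.01],[0.001,0.003,-0.008],[0,0,-0.006],[0,0,0],[0,0,0],[0,0,0]], jaw=[0.03,0.03,0.03,0.03,0.03,0.03,0.03,0.03,0.03,0.03])

```text
t: 13.65
position: [0.4504, -0.2991, 0.11]
eef_rot: [-0.065, 0.763, -0.641, 0.055]
contact_force: [-0.4, -0.2, 0.3]
grip_width: 0.0302
```

```bash
python3 -c "
from h import *
goal([-31,1.5,72],10)
shot('wrist','w10')
"
```

```text
t 13.65 pos [ 0.4504 -0.2991  0.11  ] case [-33.6  -2.7 110. ] F [-0.4 -0.2  0.3] g 0.0302
tool axes in case
 [[-0.004 -0.986  0.169]
 [-1.     0.004 -0.001]
 [ 0.001 -0.169 -0.986]]
q [ 0.6   0.51 -0.07  2.21 -0.25  0.31 -0.62]
need turn [ 0.1 -0.3  0.3] 0.4 shift [ 0.0018  0.0046 -0.038 ]
```

View pics/w10.png

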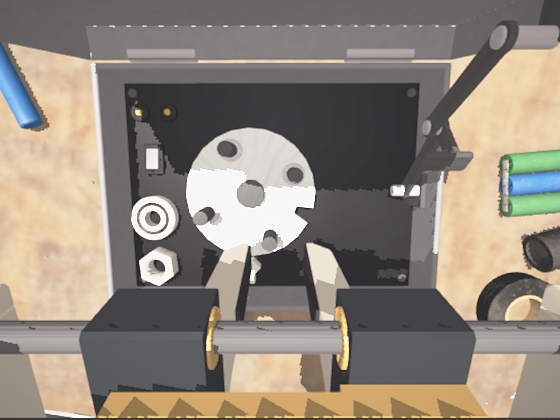

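The target stud (268,240) lies between the open fingers, slightly left of their middle (279), which agrees with the 4 mm shift. I lower and pinch it.

Call:
servo_tool(turn=[[0,0,0],[0,0,0],[0,0,0],[0,0,0],[0,0,0],[0,0,0],[0,0,0],[0,0,0],[0,0,0],[0,0,0]], translation=[[0.001,0.003,0],[0.001,0.0015,-0.006],[0,0,-0.009],[0,0,-0.009],[0,0,-0.007],[0,0,-0.002],[0,0,0],[0,0,0],[0,0,0],[0,0,0]], jaw=[0.03,0.03,0.03,0.03,0.03,0.03,0.03,0.0,0.0,0.0], squeeze=10)

```text
t: 14.7
position: [0.4522, -0.295, 0.0746]
eef_rot: [-0.065, 0.762, -0.641, 0.055]
contact_force: [0.7, 1.7, -1.5]
grip_width: 0.0106
```

```bash
python3 -c "
from h import *
st(); shot('wrist','w11')
"
```

```text
t 14.7 pos [ 0.4522 -0.295   0.0746] case [-31.1   1.   74.6] F [ 0.7  1.7 -1.5] g 0.0106
tool axes in case
 [[-0.006 -0.985  0.17 ]
 [-1.     0.006 -0.002]
 [ 0.001 -0.17  -0.985]]
q [ 0.61  0.57 -0.1   2.23 -0.26  0.22 -0.61]
```

View pics/w11.png

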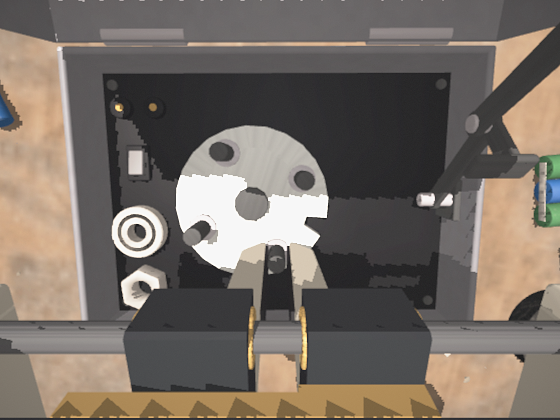

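The stud is held (opening 10.6 mm). Next I compute the arc steps.

```bash
python3 -c "
from h import *
b=np.radians(204.1-5*np.arange(0,15)); P=33*np.c_[np.cos(b),np.sin(b),0*b]; print((np.diff(P,axis=0)@RC.T).round(2).tolist())"
```

```text
[[-1.52, 2.45, 0.0], [-1.3, 2.57, 0.0], [-1.07, 2.67, 0.0], [-0.83, 2.76, 0.0], [-0.59, 2.82, 0.0], [-0.34, 2.86, 0.0], [-0.09, 2.88, 0.0], [0.16, 2.87, 0.0], [0.41, 2.85, 0.0], [0.66, 2.8, 0.0], [0.9, 2.73, 0.0], [1.13, 2.65, 0.0], [1.36, 2.54, 0.0], [1.58, 2.41, 0.0]]
```

Call:
servo_tool(turn=[[0,0,0],[0,0,0],[0,0,0],[0,0,0],[0,0,0],[0,0,0],[0,0,0],[0,0,0],[0,0,0],[0,0,0]], translation=[[-0.0015,0.0025,0],[-0.0013,0.0026,0],[-0.0011,0.0027,0],[-0.0008,0.0028,0],[-0.0006,0.0028,0],[-0.0003,0.0029,0],[-0.0001,0.0029,0],[0.0002,0.0029,0],[0.0004,0.0029,0],[0,0,0]], jaw=[0.0,0.0,0.0,0.0,0.0,0.0,0.0,0.0,0.0,0.0], squeeze=10)

```text
t: 15.75
position: [0.4424, -0.2726, 0.0746]
eef_rot: [-0.062, 0.76, -0.645, 0.056]
contact_force: [1.7, -2.3, -5.0]
grip_width: 0.0097
```

```bash
python3 -c "
from h import *
s,R=st(); c=inc(s['position']); y=c[1]-15; print('stud angle est',180-np.degrees(np.arcsin(y/33)), w([-2+33*np.cos(np.radians(135)),15+33*np.sin(np.radians(135)),0])-w([-2+33*np.cos(np.pi-np.arcsin(y/33)),c[1],0]))
shot('wrist','w12')
"
```

```text
t 15.75 pos [ 0.4424 -0.2726  0.0746] case [-36.8  24.8  74.6] F [ 1.7 -2.3 -5. ] g 0.0097
tool axes in case
 [[-0.015 -0.986  0.166]
 [-1.     0.014 -0.008]
 [ 0.005 -0.166 -0.986]]
q [ 0.57  0.56 -0.09  2.28 -0.28  0.18 -0.64]
stud angle est 162.75391965510764 [0.00565285 0.01478552 0.        ]
```

View pics/w12.png

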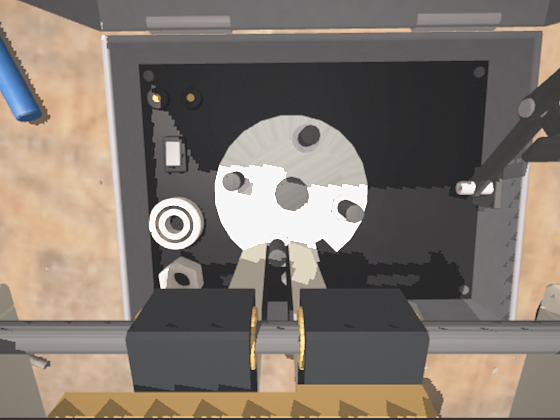

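Call:
servo_tool(turn=[[-0.2,1,0],[-0.2,1,0],[-0.2,1,0],[0,0,0],[0,0,0],[0,0,0],[0,0,0],[0,0,0],[0,0,0],[0,0,0]], translation=[[0.0005,0.0028,0],[0.0007,0.0028,0],[0.0009,0.0027,0],[0.0011,0.0026,0],[0.0013,0.0025,0],[0.0011,0.0013,0],[0,0,0],[0,0,0],[0,0,0],[0,0,0]], jaw=[0.0,0.0,0.0,0.0,0.0,0.0,0.0,0.0,0.0,0.0], squeeze=10)

```text
t: 16.8
position: [0.4473, -0.2575, 0.0749]
eef_rot: [-0.041, 0.761, -0.646, 0.039]
contact_force: [-1.2, -2.5, -1.6]
grip_width: 0.0099
```

```bash
cat > meas.py <<'E'
from h import *
def meas(f):
    im,d,T,k=load(f); Ti=np.linalg.inv(T); v,u=np.mgrid[0:420,0:560]
    p=np.stack([(u-k[2])/k[0]*d,-(v-k[3])/k[1]*d,-d],-1)@Ti[:3,:3].T+Ti[:3,3]
    q=(p-C)@RC*1000; x=q[...,0]+2;y=q[...,1]-15;r=np.hypot(x,y)
    s=(q[...,2]>86)&(q[...,2]<94)&(r<45)&(d>0)
    nl,l,stt,c=cv2.connectedComponentsWithStats(s.astype(np.uint8))
    for i in range(1,nl):
      if stt[i,4]>20:
        X=x[l==i].mean();Y=y[l==i].mean(); print('stud',c[i].round(0),stt[i,4],np.hypot(X,Y).round(1),np.degrees(np.arctan2(Y,X)).round(1))
    low=(r>37)&(r<43)&(d>0)&(q[...,2]<59)
    a=np.degrees(np.arctan2(y[low],x[low]))%360; h,b=np.histogram(a,bins=72,range=(0,360)); print('low',[(b[i],h[i]) for i in range(72) if h[i]>3])
E
python3 -c "
from meas import *
s,R=st(); c=inc(s['position']); y=c[1]-15; print('stud angle est',180-np.degrees(np.arcsin(y/33)))
shot('wrist','w13'); meas('w13'); shot('top','t13'); meas('t13')
"
```

```text
t 16.8 pos [ 0.4473 -0.2575  0.0749] case [-29.3  38.8  74.9] F [-1.2 -2.5 -1.6] g 0.0099
tool axes in case
 [[-0.016 -0.994  0.113]
 [-1.     0.015 -0.008]
 [ 0.006 -0.113 -0.994]]
q [ 0.45  0.56  0.    2.26 -0.27  0.23 -0.7 ]
stud angle est 133.90081705051236
stud [366. 166.] 322 32.7 -40.7
stud [274. 170.] 295 34.3 46.3
stud [365. 254.] 289 31.0 -133.5
stud [279. 256.] 622 31.4 133.6
low [(np.float64(180.0), np.int64(17)), (np.float64(185.0), np.int64(23))]
low []
```

View pics/w13.png

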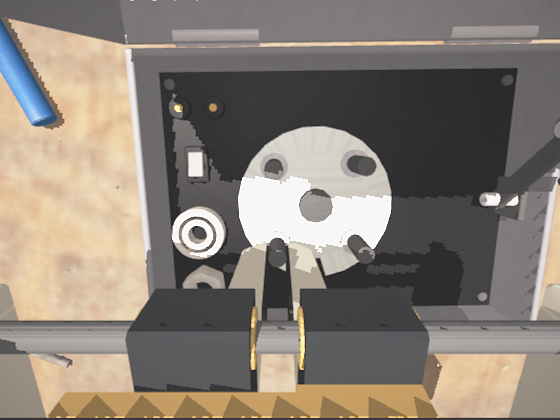

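The studs sit at about ±45° and ±135°, with a mean offset of about +1 to 2°, well within the 6.9° tolerance. I release and lift straight up.

Call:
servo_tool(turn=[[0,0,0],[0,0,0],[0,0,0],[0,0,0],[0,0,0],[0,0,0],[0,0,0],[0,0,0],[0,0,0],[0,0,0]], translation=[[0,0,0],[0,0,0],[0,0,0],[0,0,0.005],[0,0,0.012],[0,0,0.015],[0,0,0.015],[-0.003,0,0.015],[-0.005,0,0.015],[0,0,0.005]], jaw=[0.026,0.026,0.026,0.026,0.026,0.026,0.026,0.026,0.026,0.026])

```text
t: 17.9
position: [0.4402, -0.2551, 0.1614]
eef_rot: [-0.042, 0.762, -0.645, 0.038]
contact_force: [-0.7, 1.2, 1.1]
grip_width: 0.0259
```

```bash
python3 -c "
from meas import *
st()
shot('wrist','w14'); meas('w14'); shot('scene','s14'); 
im=load('s14')[0]; cv2.imwrite('pics/s14z.png',cv2.resize(im[60:270,190:360],None,fx=3.5,fy=2.8,interpolation=2))
"
```

```text
t 17.9 pos [ 0.4402 -0.2551  0.1614] case [-35.8  42.4 161.4] F [-0.7  1.2  1.1] g 0.0259
tool axes in case
 [[-0.012 -0.993  0.114]
 [-1.     0.011 -0.005]
 [ 0.004 -0.114 -0.993]]
q [ 0.39  0.4   0.08  2.21 -0.23  0.44 -0.73]
stud [340. 150.] 134 32.9 -41.2
stud [280. 153.] 126 34.0 46.2
stud [340. 210.] 126 31.3 -133.6
stud [282. 212.] 123 32.7 134.0
low [(np.float64(175.0), np.int64(15)), (np.float64(180.0), np.int64(24)), (np.float64(185.0), np.int64(11))]
```

View pics/w14.png

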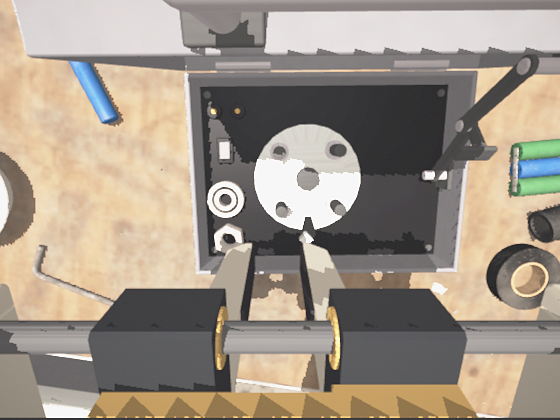

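View pics/s14z.png

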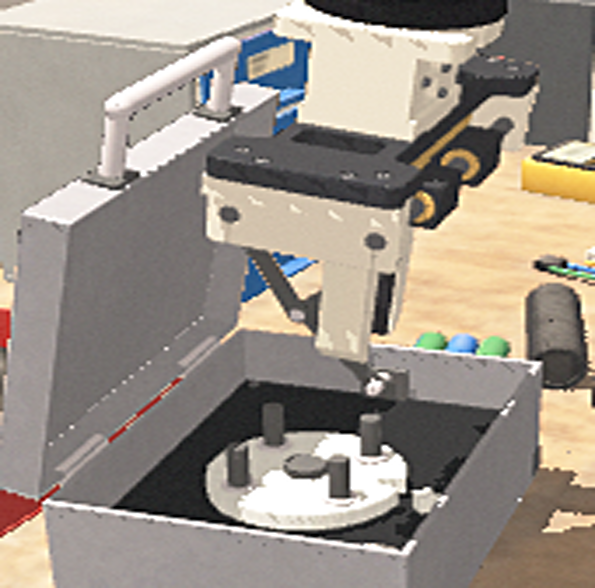

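The notch (308,222) faces the pointer (306,236), with a mean stud error of about +1.3°. The lid and stay are unchanged. I move clear and make a last check.

Call:
servo_tool(turn=[[0,0,0],[0,0,0],[0,0,0],[0,0,0],[0,0,0],[0,0,0],[0,0,0],[0,0,0],[0,0,0],[0,0,0]], translation=[[0,0,0.01],[-0.006,-0.002,0.015],[-0.01,-0.002,0.015],[-0.01,-0.002,0.015],[-0.01,-0.002,0.015],[-0.01,-0.002,0.01],[0,0,0],[0,0,0],[0,0,0],[0,0,0]], jaw=[0.026,0.026,0.026,0.026,0.026,0.026,0.026,0.026,0.026,0.026])

```text
t: 19.0
position: [0.3937, -0.2637, 0.241]
eef_rot: [-0.042, 0.763, -0.644, 0.035]
contact_force: [-0.2, -0.5, 0.0]
grip_width: 0.0262
```

```bash
python3 -c "
from meas import *
st()
shot('wrist','w15'); meas('w15'); shot('scene','s15'); 
im=load('s15')[0]; cv2.imwrite('pics/s15z.png',cv2.resize(im[60:270,190:360],None,fx=3.5,fy=2.8,interpolation=2))
"
```

```text
t 19.0 pos [ 0.3937 -0.2637  0.241 ] case [-83.1  42.2 241. ] F [-0.2 -0.5  0. ] g 0.0262
tool axes in case
 [[-0.009 -0.994  0.109]
 [-1.     0.009 -0.   ]
 [-0.    -0.109 -0.994]]
q [ 0.41  0.24  0.13  2.19 -0.17  0.64 -0.73]
stud [326.  99.] 84 32.8 -41.7
stud [279. 101.] 85 33.9 46.4
stud [327. 148.] 77 31.9 -133.7
stud [280. 149.] 76 32.8 134.6
low [(np.float64(175.0), np.int64(15)), (np.float64(180.0), np.int64(16)), (np.float64(185.0), np.int64(12))]
```

View pics/s15z.png

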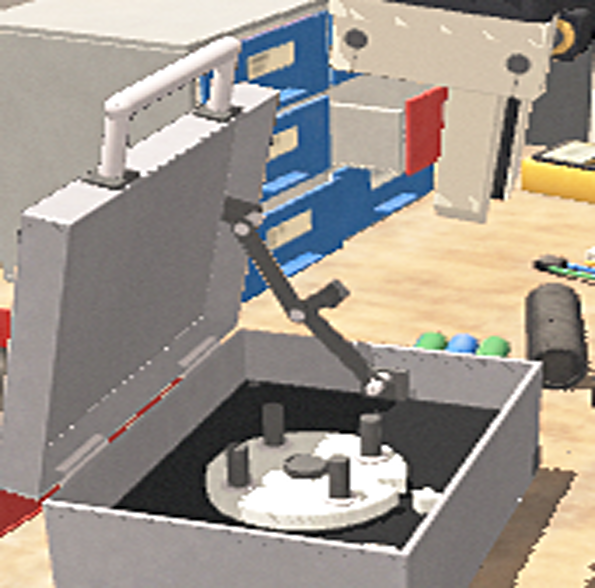

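The lid is up, the stay is at its stop as before, the notch stands opposite the pointer, and the robot is clear. I hand in.

```bash
python3 -c "
from workcell import manip
print(manip.hand_in())"
```

```text
the job is handed in; nothing more can be done
None
```

The lid is up and locked, and the flange notch stands opposite the pointer. I handed the job in at about 19 s of the 61 s; it gives no verdict.

- **Lid:** I raised it by the bar to about 1.36 rad and let go, and it stayed up.
- **Stay:** I pushed the tab until the knee stopped moving; doubling the force from about 8 to 17 N did not shift it. In the last picture the two links bend past straight by about 0.30 rad by eye, against 0.24 at the stop. That is a rough reading and slightly too large, but clearly locked.
- **Flange:** I pinched the front stud and carried it about 69° clockwise, then released it. The four studs average about +1.4° off (limit 6.9°). Single studs read from -0.4° to +3.3°, which I put down to small calibration error. The gap in the rim also reads at 175–190°, around the pointer's 180°.

At the end the robot was clear of everything, with a contact force of about 0.5 N, which is sensor noise.

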